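Load the slicer and hold the spring pusher half squeezed

ROBOT

A 7-joint arm with a two-finger parallel gripper is mounted at the origin on the work surface. World frame = base frame: x ahead of the robot, y to its left, z up, the work surface at z = 0. Lengths are in mm, angles in rad, forces in N, time in s.
With the tool pointing down it reaches from about 400 to 875 mm from the base axis. Payload 4.4 kg.
Tool frame: the origin (TCP) lies at the very end of the fingers, on their centre line; the grasp point (between the pads) lies 19 mm behind it (ctrl.grasp_offset is the distance from the TCP to the grasp point, in mm); z points along the fingers, y is the line along which they close (so a half turn about z gives the same grasp; the last joint's range is limited). The gripper opens to 85 mm and grips with 20 to 120 N. Pads are 22 mm wide; open, the fingers measure 114 mm over their backs; the gripper's body (76 mm by 85 mm) begins 54 mm behind the grasp point. The pads swing forward as they close: fully open they stand 13 mm farther back than shut.
Start: joints at [-1.335, 0.628, 0.038, 1.517, -0.027, 0.996, -0.02], TCP at [193.18, 620.645, 191.913] pointing down, gripper open.
Joint ranges: [-3.06, 3.06], [-0.37, 2.12], [-1.25, 1.32], [0.18, 2.47], [-1.1, 4.24], [0.23, 1.98], [-2.94, 2.94]. Speed limits (rad/s): [2.57, 2.57, 3.14, 3.14, 3.14, 3.14, 3.14].

INTERFACE

Orientations are given as [roll, pitch, yaw] about the fixed x, y, z axes, in that order (R = Rz(yaw) Ry(pitch) Rx(roll)).
In Python, from cell import status, cams, ctrl gives the robot as it stands.
- The arm moves only by the tool move_arm, never from a script. Its argument "plan" is a list of rows, each a list of 3 entries, a list of its own where there are three numbers: the shift along the world's x, y, z in mm, then the turn, a rotation vector about the world's x, y, z in degrees, then the opening, from 0 (shut) to 1 (fully open). In form: [[[x, y, z], [wx, wy, wz], gripper], ...]. A call has 1 to 10 rows; each row shifts and turns the commanded pose from where the row before left it; what a row does not reach is not made up. A row lasts 1/8 s, in which the tool goes at most 62.5 mm and 10.7 degrees, less where a joint would pass 70% of its speed; a pose out of reach is approached as far as the arm can. A call with a gripper value outside its range is refused whole. The fingers move at their own pace and stop on an object; the grip force is fixed at half the most. Time passes only in rows, so rows that do not move let the fingers close. It gives the time, the measured TCP pose, the force, the opening and the grip force at its end, in the units of the state.
- status.read_state(): the state, without advancing time (a new reading comes with each control period).
- cams.get_image(name): name is "scene" or "top" or "wrist"; returns the picture (480x640x3 uint8, blue, green, red); there is no depth.
- cams.camera_params(name): a dict with "K" (3x3 intrinsics, pixels), "k1" (the pictures are not rectified: a ray, as slopes to the right and down, at radius r is drawn at 1 + k1 r^2 times it, then the intrinsics apply), "pose" (4x4, takes a point from camera to world coordinates); the wrist camera has in their place "tool_from_camera" (4x4, takes a point from camera to tool coordinates, whose origin is the TCP and whose axes are the flange's). Camera axes: x right, y down, z forward; pixel columns grow to the right and rows downward; lengths in mm; the calibration is good to about 2 mm. A picture is of the moment at which its call begins: read the wrist's pose just before it. camera_params takes no time and is no camera call.
- ctrl.finish_job(): hands the job in; it is judged then, once.
The state is a dict: "clock": time; "qpos": joint angles; "qd": joint speeds; "tau": joint torques, N m; "eef_pos": TCP position; "tool_rot": TCP orientation; "force": force on the tool from outside, world axes, zero at the start; "torque": the same for the moment, N m; "width": finger opening in mm; "gripper_force": force on a finger pad.
Only numpy, scipy, OpenCV 4.12 (cv2) and the standard library are available. Lean on these libraries where they do the work, as an engineer would, in place of code of your own. Each camera call takes 0.05 s, during which the arm holds its last target. There are 200 camera calls.

TASK

Lay the shorter of the two square cheese loaves lengthwise along the middle of the slicer's tray, between the pusher and the upright gauge plate, and let go of it. Then push the pusher by its black grip until the loaf is hard against the gauge plate and the pusher's spring is half squeezed (about 20 mm of its 40 mm), never squeezing it right home, and finish while still holding it there. Keep off the blade and the gauge plate, and leave the other things on the counter where they are.

Things in the scene. Friction and masses are not known exactly. Their poses are not given: they have to be found in the camera images.
- slicer: Red bench slicer, fixed. Origin on the counter under the middle of its steel tray; x to the far side, y the way the pusher drives the product (to the blade), z up. Flat tray, top at z = 100 mm, x -110 to 110, y -220 to 98 mm, no side walls. Red motor housing, hood and blade behind the gauge plate, y 115 to 270, up to z = 325 mm.
- gauge_plate: Fixed upright aluminium plate at the tray's +y end, 190 wide (x), 8 thick, 90 mm tall. Origin at the middle of the lower edge of its face towards the pusher: slicer (0, 100, 100) mm. Axes as the slicer's.
- blade: Round steel blade, 240 mm across, 6 mm thick, upright just behind the gauge plate and rising above it. Origin at its centre, slicer (0, 116, 205) mm; its plane is across the slicer's y. Not to be touched.
- pusher: Sliding block, 60 x 30 x 32 mm, with an upright black round grip on a steel post. Origin on the tray under the grip's axis, axes as the slicer's; slicer (0, -180, 100) mm at rest. Slides only along slicer +y, up to 140 mm; a light return spring (2 to 4.5 N) brings it back when let go. It carries the presser plate ahead of it.
- pusher_grip (a point): Centre of the round black grip: 24 mm diameter, 50 mm tall, 83 mm above the tray, on the pusher's axis (its top is 105 mm above the tray). Can be pinched from above or pushed from behind.
- presser (a joint): How far the pusher's spring is squeezed, in m: 0 free, 0.040 right home; 0.020 wanted. Pressing the presser plate back towards the block takes 1.5 N plus 0.5 N per mm (11.5 N at 20 mm). The plate's stem, flush with the block's back when free, sticks out behind the block by the squeeze; a black ring 20 mm from its tail is then just appearing.
- presser_face (a point): Middle of the lower edge of the front face of the presser, a flat steel plate 80 wide (x), 46 mm tall, on a stem through the pusher block. With the spring free it is 80 mm ahead (slicer +y) of the grip's axis, so 200 mm from the gauge plate at rest.
- loaf: The shorter loaf: hard cheese with brown rind, square-edged bar 52 wide (x), 110 long (y), 46 mm tall, about 280 g. Origin at the centre of its underside, y along its length. Loose on the counter.
- long_loaf: The longer loaf, same look, 52 x 165 x 46 mm (length along y), origin at the centre of its underside. To be left alone.
- salami: Round salami lying on the counter, 52 mm diameter, 120 mm long (x), origin under its middle. Leave alone.
- jar: Amber jar with steel cap, 64 mm diameter, 95 mm tall, origin under its centre. Leave alone.
- tin: Steel tin, 74 mm diameter, 60 mm tall, origin under its centre. Leave alone.
- bowl: Steel bowl, 100 mm across, 45 mm tall, origin under its centre. Leave alone.
- scraper: Spatula with black handle, 200 mm long (x, handle to -x), lying flat. Leave alone.
Not all that is in view belongs to the job. What is shaped like the loaf but blue, red or turquoise is not meant.

How it is judged (in metres and radians):
On the way, in this order (a step that is already met when the one before it is completed fails the run):
1. the short loaf lies lengthwise on the tray between the pusher and the gauge plate, let go, with the spring still free (x of loaf in the frame of slicer between -0.03 and 0.03 m and z of loaf in the frame of slicer between 0.096 and 0.106 m and angle between the y axis of loaf and the y axis of slicer, either way round below 0.3 rad and angle between loaf's own z axis and vertical below 0.12 rad and y of loaf in the frame of slicer between -0.05 and 0.05 m and contact force between each of the fingers, the arm and loaf below 0.3 N and value of joint presser below 0.004 m and linear speed of loaf below 0.02 m/s), for 0.2 s.
2. the loaf is pressed against the gauge plate with the spring half squeezed (value of joint presser between 0.012 and 0.028 m and contact force between each of the fingers, the arm and loaf below 0.3 N and contact force between loaf and gauge_plate above 1 N), for 0.5 s.
At the end, for the whole second after the job is handed in: The robot still holds the pusher with its spring squeezed 12 to 28 mm; the short loaf, untouched by the robot, lies flat on the tray within 30 mm of its middle line and 0.15 rad of its length, pressed against the gauge plate with 1 to 20 N (all of step 2 and x of loaf in the frame of slicer between -0.03 and 0.03 m and z of loaf in the frame of slicer between 0.096 and 0.106 m and angle between the y axis of loaf and the y axis of slicer, either way round below 0.15 rad and angle between loaf's own z axis and vertical below 0.12 rad and y of loaf in the frame of slicer between 0.038 and 0.052 m and contact force between loaf and gauge_plate below 20 N and contact force between any of the fingers, the arm and pusher above 1 N and linear speed of loaf below 0.01 m/s); the arm keeps its last pose, push and grip.
It fails at once if the spring is squeezed right home (beyond 37 mm) (value of joint presser above 0.037 m).
It fails at once if the robot touches the blade or the gauge plate (contact force between any of the fingers, the arm and blade above 0.5 N or contact force between any of the fingers, the arm and gauge_plate above 0.5 N).
It fails at once if another thing on the counter is moved more than 25 mm (distance of any of long_loaf, salami, jar, tin, bowl, scraper from where it was at the start of the episode above 0.025 m).
It also fails if it takes over 56 s, if anything falls off the work surface, if the arm or the gripper's body presses on something with over 40 N, if the wrist force passes 120 N, or if a joint passes its speed limit or range.

## Working session

There is one attempt and no reset: what is moved stays moved. The work goes in short steps, Python scripts to look and compute and a tool call to move; the robot and the scene stay as the last step left them, time stands still between calls to the robot, and variables do not carry over. Pictures are saved under pics/ and viewed, at most 10 in all, crops included, and the job is handed in when it is done.

Besides the shell and the picture viewer there is one more tool, called by a JSON object that holds its "op" and its "data". move_arm: Moves the arm, as the interface text tells. Its arguments: {"type":"object","properties":{"plan":{"type":"array","items":{"type":"array"}}},"required":["plan"]}

```bash
mkdir -p pics; ls
cat > h.py <<'E'
import numpy as np, cv2
from cell import status,cams,ctrl
def ray(name,uv,pose=None):
    p=cams.camera_params(name);K=np.array(p["K"]);k=p["k1"]
    uv=np.atleast_2d(np.array(uv,float))
    d=cv2.undistortPoints(uv[:,None],K,np.array([k,0,0,0.]))[:,0]
    T=np.array(p["pose"]) if pose is None else pose
    return T[:3,3],np.c_[d,np.ones(len(d))]@T[:3,:3].T
def onz(name,uv,z,pose=None):
    o,d=ray(name,uv,pose);return o+d*((z-o[2])/d[:,2])[:,None]
def wpose(s):
    from scipy.spatial.transform import Rotation as R
    T=np.eye(4);T[:3,:3]=R.from_euler('xyz',s["tool_rot"]).as_matrix();T[:3,3]=s["eef_pos"]
    return T@np.array(cams.camera_params("wrist")["tool_from_camera"])
def proj(name,P,pose=None):
    p=cams.camera_params(name);T=np.linalg.inv(np.array(p["pose"]) if pose is None else pose)
    q=np.atleast_2d(P)@T[:3,:3].T+T[:3,3]
    return cv2.projectPoints(q,np.zeros(3),np.zeros(3),np.array(p["K"]),np.array([p["k1"],0,0,0.]))[0][:,0]
E
python3 - <<'E'
from h import *
print(status.read_state())
for n in("top","scene"):
    im=cams.get_image(n);cv2.imwrite(f"pics/{n}0.png",im);p=cams.camera_params(n);print(n,p["k1"],np.array(p["pose"]).round(2).tolist())
print(cams.camera_params("wrist"))
E
```

```text
pics
{'clock': 0.0, 'qpos': array([-1.33479881,  0.6293288 ,  0.03844449,  1.51834876, -0.02700988,
        0.99628128, -0.01997503]), 'qd': array([ 0.00232568, -0.00138551,  0.00138578, -0.00188417,  0.00149243,
        0.0014123 , -0.00029697]), 'tau': array([-5.44084505e-04, -5.63405156e+01,  1.22666940e+00, -1.93444616e+01,
        1.13216811e-02,  1.08885768e-02, -2.12963940e-07]), 'eef_pos': array([192.97293145, 619.98250446, 191.00656658]), 'tool_rot': array([-3.13974451e+00,  1.61673566e-05,  2.83981313e+00]), 'force': array([-0.46471659,  0.0065584 ,  0.06065989]), 'torque': array([ 0.01358679, -0.00943783, -0.01399439]), 'gripper_force': 0.0, 'width': 85.6797580264065}
top 0.040810431365141515 [[0.03, -0.99, 0.16, 397.65], [-1.0, -0.03, -0.02, -103.48], [0.03, -0.16, -0.99, 1014.06], [0.0, 0.0, 0.0, 1.0]]
scene -0.08221918648350186 [[0.76, 0.52, -0.39, 892.96], [0.65, -0.6, 0.47, -533.74], [0.01, -0.61, -0.79, 824.15], [0.0, 0.0, 0.0, 1.0]]
{'K': array([[362.50615425,   0.        , 316.64897869],
       [  0.        , 362.50615425, 235.15440487],
       [  0.        ,   0.        ,   1.        ]]), 'k1': -0.06945162935110906, 'tool_from_camera': array([[-2.38427304e-04, -9.59324257e-01, -2.82306418e-01,
         7.17437743e+01],
       [ 9.99999971e-01, -2.22285290e-04, -8.92067114e-05,
         1.14617910e+00],
       [ 2.28255983e-05, -2.82306431e-01,  9.59324282e-01,
        -1.82103241e+02],
       [ 0.00000000e+00,  0.00000000e+00,  0.00000000e+00,
         1.00000000e+00]])}
```

View pics/top0.png

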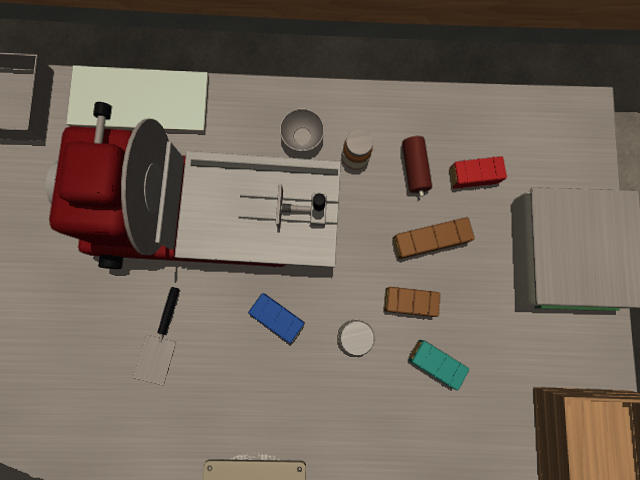

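View pics/scene0.png

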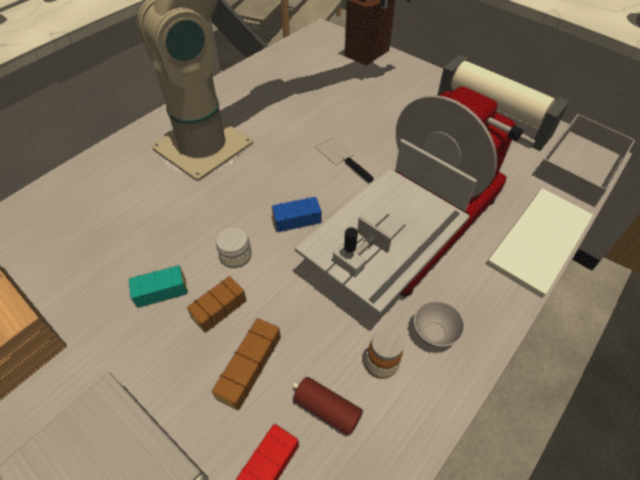

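Candidates in the top view: brown short (412,302), brown long (433,238), and the blue (276,318), turquoise (440,364) and red (479,172) blocks, plus the salami (417,165). By the description I choose the brown short one at (412,302). The slicer tray spans roughly (176–340, 152–266), with the grip at (319,202).

```bash
cat > m.py <<'E'
from h import *
def brown(im):
    hsv=cv2.cvtColor(im,cv2.COLOR_BGR2HSV)
    m=cv2.inRange(hsv,(7,110,50),(16,255,255))
    return cv2.morphologyEx(m,cv2.MORPH_CLOSE,np.ones((5,5)))
if __name__=="__main__":
    im=cv2.imread("pics/top0.png")
    for c in cv2.findContours(brown(im),0,2)[0]:
        if cv2.contourArea(c)>300 and cv2.boundingRect(c)[0]<520:
            r=cv2.minAreaRect(c);b=cv2.boxPoints(r)
            P=onz("top",b,46)
            print("loaf?",np.round(r[0]),P.mean(0).round(1),np.linalg.norm(np.diff(P,axis=0),axis=1).round(),P[:,:2].round().tolist())
    for n,uv in [("nearR",(335,266)),("farR",(340,162)),("nearL",(176,260)),("farR2",(339,175))]: print(n,onz("top",uv,100).round(1))
    print("grip top",onz("top",(319,198),205))
    cv2.imwrite("pics/crop.png",cv2.resize(np.hstack([im[270:330,370:460],im[130:280,140:350][:60*0+150][45:105,100:190]]),None,fx=4,fy=4))
    cv2.imwrite("pics/tray.png",cv2.resize(im[130:280,150:350],None,fx=4,fy=4,interpolation=cv2.INTER_CUBIC))
E
python3 m.py
```

```text
loaf? [413. 301.] [ 429.5 -315.4   46. ] [ 52. 109.  52.] [[407.0, -259.0], [459.0, -264.0], [452.0, -373.0], [400.0, -367.0]]
loaf? [435. 237.] [ 568.1 -362.8   46. ] [165.  52. 163.] [[572.0, -278.0], [615.0, -437.0], [564.0, -447.0], [521.0, -290.0]]
loaf? [320.  14.] [1066.6 -118.2   46. ] [1441.   72. 1429.] [[1067.0, 602.0], [1136.0, -837.0], [1064.0, -833.0], [999.0, 595.0]]
nearR [[ 493.2 -148.1  100. ]]
farR [[ 709.2 -153.5  100. ]]
nearL [[496.1 165.6 100. ]]
farR2 [[ 681.3 -152.   100. ]]
grip top [[ 604.52312514 -111.26945675  205.        ]]
```

View pics/tray.png

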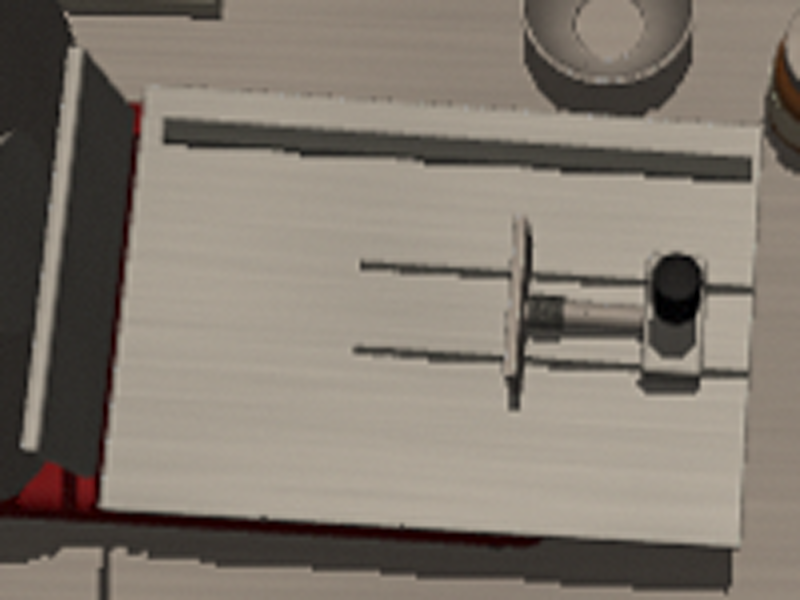

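View pics/crop.png

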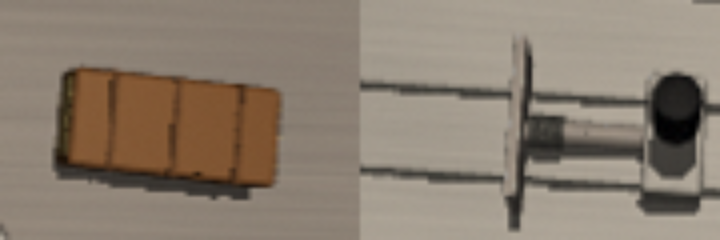

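The crops confirm the choice: brown with scored rind, 52 x 109 mm, for a 110 mm loaf. The tray corners in the crop are (740,547), (760,127), (98,508) and (143,86). The grip top is at (678,270).

```bash
cat > t.py <<'E'
from h import *
uv=np.array([(740,547),(760,127),(98,508),(143,86)])/4+[150,130]
P=onz("top",uv,100)[:,:2];Q=np.array([(-110,-220),(110,-220),(-110,98),(110,98.)])
print(P.round(1).tolist(), (np.linalg.norm(P[0]-P[1]),np.linalg.norm(P[2]-P[3]),np.linalg.norm(P[0]-P[2]),np.linalg.norm(P[1]-P[3])))
pc=P-P.mean(0);qc=Q-Q.mean(0)
a=np.arctan2((qc[:,0]*pc[:,1]-qc[:,1]*pc[:,0]).sum(),(qc*pc).sum())
R=np.array([[np.cos(a),-np.sin(a)],[np.sin(a),np.cos(a)]]);t=P.mean(0)-R@Q.mean(0)
print("yaw deg",np.degrees(a),"origin",t,"grip",R@[0,-180]+t,"target",R@[0,0]+t, "res",(Q@R.T+t-P).round(1).tolist())
g=onz("top",np.array([(678,270)])/4+[150,130],205);print("grip meas",g)
E
python3 t.py
```

```text
[[491.7, -148.1], [709.7, -153.5], [502.0, 168.9], [719.5, 162.8]] (np.float64(218.09022964692187), np.float64(217.62779547570835), np.float64(317.2199970090833), np.float64(316.4494041274285))
yaw deg -1.716606980322006 origin [607.55868469  68.50597548] grip [ 602.16661158 -111.41324402] target [607.55868469  68.50597548] res [[-0.7, 0.0], [1.2, -1.2], [-1.4, 0.8], [0.9, 0.4]]
grip meas [[ 605.48033332 -112.14542668  205.        ]]
```

{"op": "move_arm", "data": {"plan": [[[0,0,60],[0,0,0],1],[[0,0,60],[0,0,0],1],[[28,-46,0],[0,0,-9],1],[[28,-46,0],[0,0,-9],1],[[28,-46,0],[0,0,-9],1],[[28,-46,0],[0,0,-9],1],[[28,-46,0],[0,0,-9],1],[[28,-46,0],[0,0,-9],1],[[28,-46,0],[0,0,-9],1],[[5,-50,0],[0,0,-9],1]]}}

```text
clock: 1.35
eef_pos: [395.7, 246.6, 311.7]
tool_rot: [3.141, 0.001, 1.576]
force: [0.2, -0.2, 0.2]
width: 85.3
gripper_force: 0.0
```

{"op": "move_arm", "data": {"plan": [[[4,-56,0],[0,0,-1],1],[[4,-56,0],[0,0,-1],1],[[4,-56,0],[0,0,-1],1],[[4,-56,0],[0,0,-0.7],0.85],[[4,-56,0],[0,0,0],0.85],[[4,-56,0],[0,0,0],0.85],[[4,-56,0],[0,0,0],0.85],[[4,-56,-20],[0,0,0],0.85],[[2,-56,-30],[0,0,0],0.85],[[0,-58,-40],[0,0,0],0.85]]}}

```text
clock: 2.6
eef_pos: [428.6, -307.7, 226.0]
tool_rot: [3.141, 0.0, 1.519]
force: [0.7, 0.1, 0.6]
width: 72.8
gripper_force: 0.0
```

{"op": "move_arm", "data": {"plan": [[[0,0,-50],[0,0,0],0.85],[[0,0,-50],[0,0,0],0.85],[[0,0,0],[0,0,0],0.85],[[0,0,0],[0,0,0],0.85]]}}

```text
clock: 3.1
eef_pos: [428.8, -306.7, 128.3]
tool_rot: [3.14, 0.001, 1.519]
force: [0.8, -0.0, 1.1]
width: 72.1
gripper_force: 0.0
```

```bash
cat > w.py <<'E'
from m import *
import sys
s=status.read_state();T=wpose(s);im=cams.get_image("wrist");cv2.imwrite("pics/%s.png"%sys.argv[1],im)
print(s["eef_pos"].round(1),np.degrees(s["tool_rot"]).round(2),round(s["width"],1),s["force"].round(1))
for c in cv2.findContours(brown(im),0,2)[0]:
    if cv2.contourArea(c)>3000:
        r=cv2.minAreaRect(c);P=onz("wrist",cv2.boxPoints(r),float(sys.argv[2]),T)
        print(np.round(r[0]),cv2.boxPoints(r).round().tolist(),P.mean(0).round(1),P[:,:2].round().tolist(),np.linalg.norm(np.diff(P,axis=0),axis=1).round(1))
E
python3 w.py w1 46
```

```text
[ 428.8 -306.7  128.3] [1.7992e+02 7.0000e-02 8.7010e+01] 72.1 [ 0.8 -0.   1.1]
[486. 272.] [[425.0, 193.0], [502.0, 174.0], [546.0, 351.0], [469.0, 370.0]] [ 564.9 -356.4   46. ] [[511.0, -284.0], [568.0, -272.0], [624.0, -428.0], [556.0, -442.0]] [ 58.9 165.8  69.9]
[319. 234.] [[282.0, 303.0], [286.0, 164.0], [356.0, 166.0], [352.0, 305.0]] [ 430.6 -314.3   46. ] [[398.0, -367.0], [410.0, -257.0], [460.0, -261.0], [454.0, -372.0]] [110.7  50.5 110.9]
```

View pics/w1.png

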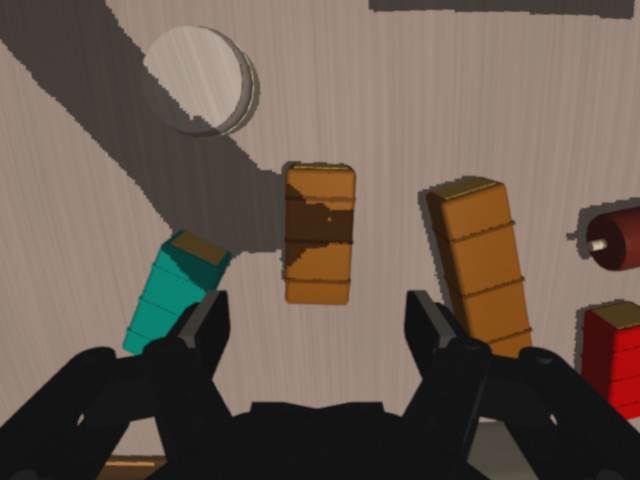

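Wrist view: the short loaf is centred at (319,234), the long loaf at (486,272) and the turquoise block at (175,290). Both stay clear of the finger path, and the two measurements agree to 1 mm.

{"op": "move_arm", "data": {"plan": [[[2,-7,-20],[0,0,-1],0.85],[[0,0,-40],[0,0,0],0.85],[[0,0,-35],[0,0,0],0.85],[[0,0,-23],[0,0,0],0.85],[[0,0,0],[0,0,0],0.85],[[0,0,0],[0,0,0],0],[[0,0,0],[0,0,0],0],[[0,0,0],[0,0,0],0],[[0,0,0],[0,0,0],0],[[0,0,0],[0,0,0],0]]}}

```text
clock: 4.4
eef_pos: [430.3, -312.9, 9.1]
tool_rot: [3.141, 0.0, 1.501]
force: [-0.1, -0.3, 0.0]
width: 0.0
gripper_force: 0.0
```

```bash
python3 w.py w2 46
python3 - <<'E'
from h import *
cv2.imwrite("pics/top2.png",cams.get_image("top"))
E
```

```text
[ 430.3 -312.9    9.1] [179.98   0.    86.01] 0.0 [-0.1 -0.3  0. ]
[575. 341.] [[486.0, 215.0], [634.0, 199.0], [664.0, 466.0], [516.0, 483.0]] [ 559.9 -358.5   46. ] [[504.0, -279.0], [570.0, -276.0], [631.0, -442.0], [535.0, -436.0]] [ 66.8 177.   96.6]
[317. 256.] [[254.0, 339.0], [256.0, 173.0], [381.0, 174.0], [379.0, 340.0]] [ 432. -295.   46.] [[400.0, -330.0], [410.0, -255.0], [460.0, -259.0], [458.0, -335.0]] [75.8 49.9 75.9]
```

View pics/w2.png

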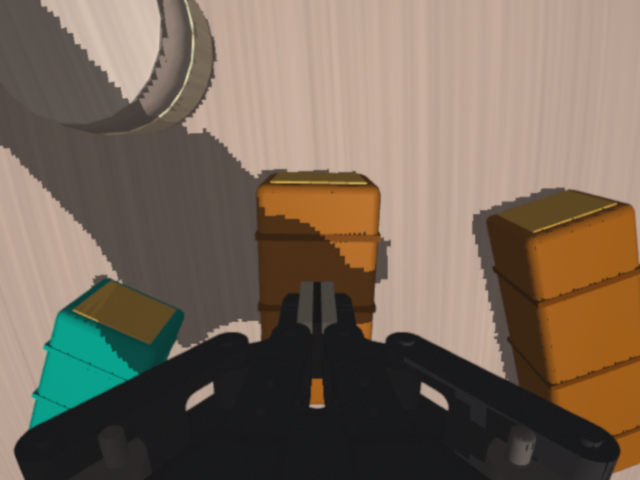

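Wrist view: the fingers are shut at (317,290) and appear to lie over the loaf, which has not moved (far edge still at y≈-257). The true fingertips may be above the loaf despite the reported z of 9 mm, so I'll check from the scene camera.

Run:
```python
from h import *
im=cams.get_image("scene");s=status.read_state();print(s["clock"])
for z in(9,46,60): print(z,proj("scene",[[430.3,-312.9,z]]).round(1))
u=proj("scene",[[430.3,-312.9,46]])[0];x,y=int(u[0])-70,int(u[1])-75
print(x,y)
cv2.imwrite("pics/s2.png",cv2.resize(im[y:y+120,x:x+140],None,fx=5,fy=5,interpolation=cv2.INTER_CUBIC))
```

```text
4.55
9 [[219.8 304.8]]
46 [[216.5 295.6]]
60 [[215.2 291.9]]
146 220
```

View pics/s2.png

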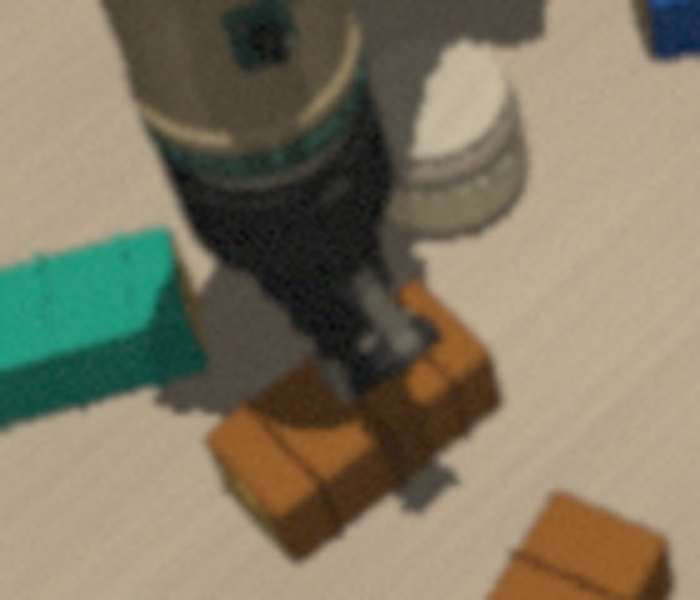

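The scene crop shows the shut fingertips on or above the loaf's top, around (375,385). So the true tips sit roughly 40 mm above the reported TCP. I'll calibrate by touching the loaf top gently.

{"op": "move_arm", "data": {"plan": [[[0,0,-2],[0,0,0],0],[[0,0,-2],[0,0,0],0],[[0,0,0],[0,0,0],0]]}}

```text
clock: 4.92
eef_pos: [430.3, -312.9, 6.6]
tool_rot: [3.14, -0.001, 1.501]
force: [-3.3, 2.4, 19.5]
width: 0.2
gripper_force: 9.5
```

Run:
```python
from h import *
print([a for a in dir(ctrl) if a[0]!='_'],ctrl.grasp_offset)
s=status.read_state();print(s)
```

```text
['MotionError', 'finish_job', 'grasp_offset'] 18.700000000000003
{'clock': 4.925, 'qpos': array([ 0.32185878,  0.78863179,  0.39649741,  1.99520682, -0.63727446,
        0.48108739,  1.11924566]), 'qd': array([-1.19311046e-04,  9.17853474e-04,  3.50000720e-04, -9.27889284e-05,
        5.79540408e-04, -3.54010137e-03, -9.58251379e-04]), 'tau': array([ 4.14982578e-01, -4.26601231e+01,  5.23062274e+00, -8.62699807e+00,
       -2.48948783e-01, -1.29947126e+00,  2.36655658e-03]), 'eef_pos': array([ 430.29935562, -312.89612775,    6.62997588]), 'tool_rot': array([ 3.14014586e+00, -8.03197884e-04,  1.50069803e+00]), 'force': array([-3.34962337,  2.43770899, 19.48661364]), 'torque': array([ 0.64073567,  0.64922906, -0.02961242]), 'gripper_force': 9.457735978066921, 'width': 0.19545149148947874}
```

Contact: the true shut-finger tip is about 38.5 mm above the reported TCP, and a few mm more when open. I'll regrasp with that correction, opening just above the loaf and then descending to a reported z of -34.

{"op": "move_arm", "data": {"plan": [[[0,0,15],[0,0,0],0],[[0,0,10],[0,0,0],0.85],[[0,0,0],[0,0,0],0.85],[[0,0,0],[0,0,0],0.85],[[0,0,0],[0,0,0],0.85],[[0,0,-10],[0,0,0],0.85],[[0,0,-10],[0,0,0],0.85]]}}

```text
clock: 5.8
eef_pos: [430.0, -312.7, 9.0]
tool_rot: [-3.141, -0.0, 1.501]
force: [-0.8, 0.2, 0.5]
width: 72.4
gripper_force: 0.0
```

{"op": "move_arm", "data": {"plan": [[[0,0,-10],[0,0,0],0.85],[[0,0,-10],[0,0,0],0.85],[[0,0,-10],[0,0,0],0.85],[[0,0,-8],[0,0,0],0.85],[[0,0,0],[0,0,0],0.85]]}}

```text
clock: 6.42
eef_pos: [429.7, -312.6, -28.7]
tool_rot: [-3.141, -0.001, 1.501]
force: [0.8, 0.2, -0.1]
width: 72.5
gripper_force: 0.0
```

{"op": "move_arm", "data": {"plan": [[[0,0,-5],[0,0,0],0.85],[[0,0,0],[0,0,0],0],[[0,0,0],[0,0,0],0],[[0,0,0],[0,0,0],0],[[0,0,0],[0,0,0],0],[[0,0,0],[0,0,0],0]]}}

```text
clock: 7.18
eef_pos: [430.3, -312.9, -32.8]
tool_rot: [3.141, 0.0, 1.501]
force: [-0.5, 0.3, 3.2]
width: 51.3
gripper_force: 63.1
```

{"op": "move_arm", "data": {"plan": [[[0,0,30],[0,0,0],0],[[0,0,50],[0,0,0],0],[[0,0,50],[0,0,0],0],[[2,40,50],[0,0,1],0],[[2,50,0],[0,0,1.3],0],[[2,50,0],[0,0,0],0],[[2,50,0],[0,0,0],0],[[2,50,0],[0,0,0],0],[[0,50,0],[0,0,0],0],[[0,50,0],[0,0,0],0]]}}

```text
clock: 8.43
eef_pos: [439.4, 27.9, 145.4]
tool_rot: [-3.141, 0.0, 1.541]
force: [1.1, -0.3, -2.4]
width: 51.3
gripper_force: 64.1
```

{"op": "move_arm", "data": {"plan": [[[27,18,0],[0,0,0],0],[[40,0,0],[0,0,0],0],[[40,0,0],[0,0,0],0],[[40,0,0],[0,0,0],0],[[20,0,0],[0,0,0],0],[[0,0,0],[0,0,0],0],[[0,0,0],[0,0,0],0]]}}

```text
clock: 9.3
eef_pos: [605.3, 44.2, 145.0]
tool_rot: [-3.139, -0.0, 1.541]
force: [-1.1, -0.4, -4.3]
width: 51.1
gripper_force: 63.9
```

```bash
python3 w.py w3 193
python3 - <<'E'
from m import *
im=cams.get_image("top");cv2.imwrite("pics/top3.png",im)
E
```

```text
[605.3  44.2 145. ] [-1.7984e+02 -1.0000e-02  8.8290e+01] 51.1 [-1.1 -0.4 -4.3]
[317. 297.] [[231.0, 407.0], [235.0, 185.0], [404.0, 188.0], [400.0, 410.0]] [605.9  45.5 193. ] [[565.0, -4.0], [577.0, 98.0], [640.0, 95.0], [642.0, -8.0]] [102.4  63.  102.6]
```

View pics/w3.png

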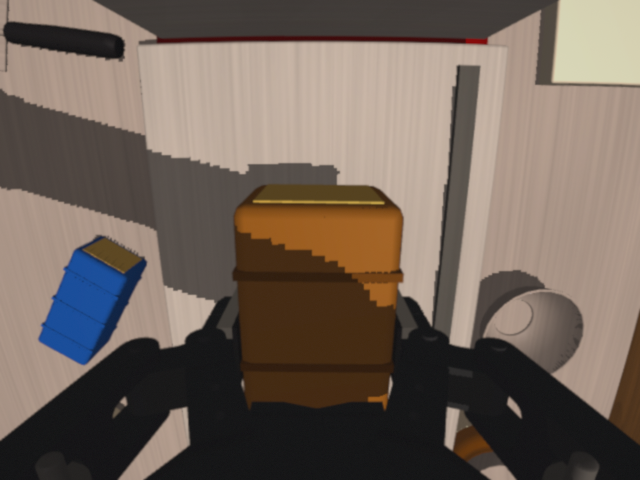

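The wrist view shows the loaf held at (317,297), centred over the tray (edges at u 140 and 505) and aligned with it. Lowering it 78 mm.

{"op": "move_arm", "data": {"plan": [[[1,0,-30],[0,0,0],0],[[0,0,-30],[0,0,0],0],[[0,0,-10],[0,0,0],0],[[0,0,-4],[0,0,0],0],[[0,0,-2],[0,0,0],0],[[0,0,0],[0,0,0],0],[[0,0,0],[0,0,0],0]]}}

```text
clock: 10.28
eef_pos: [608.5, 44.2, 70.4]
tool_rot: [3.14, -0.0, 1.541]
force: [0.2, -0.0, -2.4]
width: 51.2
gripper_force: 63.8
```

{"op": "move_arm", "data": {"plan": [[[0,0,-2],[0,0,0],0],[[0,0,-1],[0,0,0],0],[[0,0,0],[0,0,0],0]]}}

```text
clock: 10.65
eef_pos: [608.2, 44.2, 67.2]
tool_rot: [3.141, -0.0, 1.541]
force: [-0.0, 0.4, 2.7]
width: 51.6
gripper_force: 64.6
```

{"op": "move_arm", "data": {"plan": [[[0,0,0],[0,0,0],0.7],[[0,0,0],[0,0,0],0.85],[[0,0,0],[0,0,0],0.85],[[0,0,0],[0,0,0],0.85],[[0,0,25],[0,0,0],0.85],[[0,0,40],[0,0,0],0.85],[[0,0,50],[0,0,0],0.85],[[0,-10,50],[0,0,0],0.85],[[0,-30,0],[0,0,0],0.85],[[0,0,0],[0,0,0],0.85]]}}

```text
clock: 11.9
eef_pos: [608.1, 0.9, 232.8]
tool_rot: [3.14, 0.001, 1.537]
force: [-1.0, -0.1, -0.5]
width: 72.8
gripper_force: 0.0
```

```bash
python3 w.py w4 146
```

```text
[608.1   0.9 232.8] [1.7991e+02 8.0000e-02 8.8050e+01] 72.8 [-1.  -0.1 -0.5]
[314. 172.] [[278.0, 99.0], [350.0, 99.0], [350.0, 245.0], [278.0, 245.0]] [607.9  40.5 146. ] [[585.0, 95.0], [635.0, 93.0], [634.0, -14.0], [578.0, -12.0]] [ 50.6 107.8  56.1]
[609. 231.] [[579.0, 31.0], [639.0, 31.0], [639.0, 431.0], [579.0, 431.0]] [860.5 -42.2 146. ] [[798.0, 138.0], [846.0, 140.0], [934.0, -228.0], [863.0, -218.0]] [ 48.1 378.6  71.8]
```

View pics/w4.png

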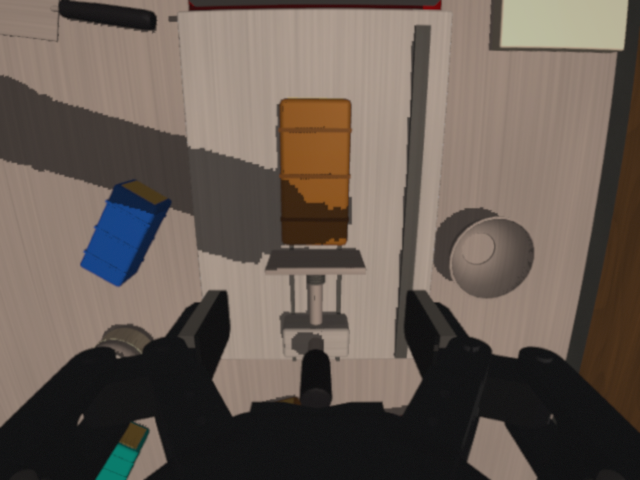

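The loaf is lying on the tray at about slicer (0,-27) mm, aligned. The presser is free with its top edge at (315,252), and the grip is at (315,375). Next I'll turn 90° and go over the grip at about (603.5,-111.5), closing along y.

{"op": "move_arm", "data": {"plan": [[[0,-13,0],[0,0,10],0.85],[[0,-13,0],[0,0,10],0.85],[[-1,-13,0],[0,0,10],0.85],[[-1,-13,0],[0,0,10],0.85],[[-1,-13,0],[0,0,10],0.85],[[-1,-13,0],[0,0,10],0.85],[[0,-13,0],[0,0,10],0.85],[[0,-12,0],[0,0,10],0.85],[[0,-9,0],[0,0,10],0.85],[[0,0,0],[0,0,0],0.85]]}}

```text
clock: 13.2
eef_pos: [603.8, -107.6, 231.0]
tool_rot: [3.141, -0.001, 3.11]
force: [-0.6, 0.0, 1.2]
width: 72.8
gripper_force: 0.0
```

Run:
```python
from h import *
s=status.read_state();T=wpose(s);im=cams.get_image("wrist");cv2.imwrite("pics/w5.png",im)
print(s["eef_pos"],np.degrees(s["tool_rot"]))
print("expect grip top/bottom px",proj("wrist",[[603.5,-111.5,205],[603.5,-111.5,158]],T).round())
m=cv2.inRange(im.max(2),0,45);print(m[150:330:10,250:400].mean(1).round())
```

```text
[ 603.82329555 -107.62620682  231.04540954] [ 1.79950291e+02 -6.77647141e-02  1.78171344e+02]
expect grip top/bottom px [[308. 251.]
 [310. 230.]]
[ 0.  0.  0.  0.  0.  0. 17. 37. 51. 56. 61. 46.  0.  0.  0.  0.  0.  0.]
```

View pics/w5.png

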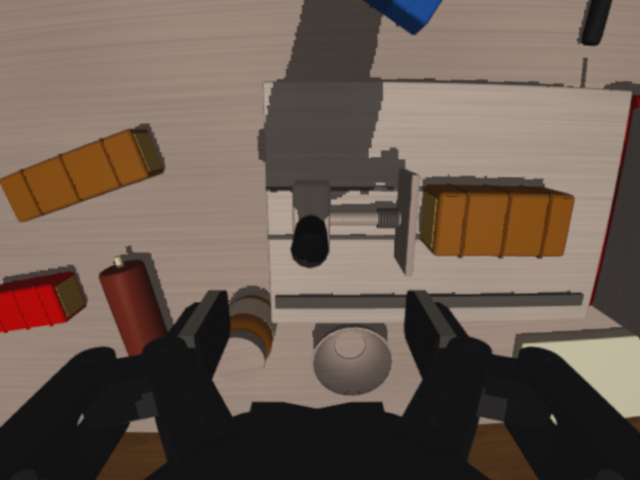

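The wrist view shows the grip top at (310,247) against (308,251) predicted, so within 2 mm. I'll shift slightly, lower and pinch.

{"op": "move_arm", "data": {"plan": [[[-1,-3,-30],[0,0,0],0.85],[[0,0,-30],[0,0,0],0.85],[[0,0,-25],[0,0,0],0.85],[[0,0,-18],[0,0,0],0.85],[[0,0,0],[0,0,0],0.85]]}}

```text
clock: 13.88
eef_pos: [601.9, -109.2, 127.0]
tool_rot: [3.141, -0.004, 3.111]
force: [-0.0, 0.9, 0.1]
width: 72.7
gripper_force: 0.0
```

{"op": "move_arm", "data": {"plan": [[[0,0,0],[0,0,0],0.5],[[0,0,0],[0,0,0],0.1],[[0,0,0],[0,0,0],0.1],[[0,0,0],[0,0,0],0.1],[[0,0,0],[0,0,0],0],[[0,0,0],[0,0,0],0]]}}

```text
clock: 14.62
eef_pos: [603.7, -112.0, 129.8]
tool_rot: [-3.14, 0.002, 3.111]
force: [-0.4, -2.9, 6.1]
width: 22.7
gripper_force: 58.8
```

{"op": "move_arm", "data": {"plan": [[[0,6,0],[0,0,0],0],[[0.3,8,0],[0,0,0],0],[[0.3,8,0],[0,0,0],0],[[0.3,8,0],[0,0,0],0],[[0.3,8,0],[0,0,0],0],[[0.3,8,0],[0,0,0],0],[[0.3,8,0],[0,0,0],0],[[0.3,8,0],[0,0,0],0],[[0.3,8,0],[0,0,0],0],[[0,0,0],[0,0,0],0]]}}

```text
clock: 15.88
eef_pos: [605.9, -41.7, 129.8]
tool_rot: [-3.14, 0.001, 3.112]
force: [-1.3, -3.0, 7.6]
width: 22.4
gripper_force: 59.1
```

{"op": "move_arm", "data": {"plan": [[[0.1,4,0],[0,0,0],0],[[0.1,4,0],[0,0,0],0],[[0,0,0],[0,0,0],0]]}}

```text
clock: 16.25
eef_pos: [606.1, -34.7, 129.8]
tool_rot: [-3.14, 0.002, 3.111]
force: [-0.7, -3.8, 6.4]
width: 22.9
gripper_force: 59.1
```

{"op": "move_arm", "data": {"plan": [[[0.1,4,0],[0,0,0],0],[[0.1,4,0],[0,0,0],0],[[0,0,0],[0,0,0],0]]}}

```text
clock: 16.62
eef_pos: [606.4, -26.8, 129.8]
tool_rot: [-3.139, 0.002, 3.111]
force: [-1.4, -3.9, 6.6]
width: 22.5
gripper_force: 59.1
```

{"op": "move_arm", "data": {"plan": [[[0.1,4,0],[0,0,0],0],[[0.1,4,0],[0,0,0],0],[[0,0,0],[0,0,0],0]]}}

```text
clock: 17.0
eef_pos: [606.6, -19.5, 129.8]
tool_rot: [-3.139, 0.002, 3.11]
force: [-1.0, -6.5, 6.8]
width: 22.5
gripper_force: 59.1
```

{"op": "move_arm", "data": {"plan": [[[0.1,4,0],[0,0,0],0],[[0,0,0],[0,0,0],0],[[0,0,0],[0,0,0],0]]}}

```text
clock: 17.38
eef_pos: [606.7, -16.7, 129.8]
tool_rot: [-3.138, 0.002, 3.11]
force: [-0.7, -7.6, 6.1]
width: 22.4
gripper_force: 59.2
```

{"op": "move_arm", "data": {"plan": [[[0.1,4,0],[0,0,0],0],[[0.1,4,0],[0,0,0],0],[[0,2,0],[0,0,0],0],[[0,0,0],[0,0,0],0],[[0,0,0],[0,0,0],0]]}}

```text
clock: 18.0
eef_pos: [607.0, -9.1, 129.8]
tool_rot: [-3.135, 0.002, 3.108]
force: [-1.1, -11.5, 6.2]
width: 22.5
gripper_force: 59.3
```

{"op": "move_arm", "data": {"plan": [[[0.1,4,0],[0,0,0],0],[[0.1,4,0],[0,0,0],0],[[0,1,0],[0,0,0],0],[[0,0,0],[0,0,0],0],[[0,0,0],[0,0,0],0],[[0,0,0],[0,0,0],0],[[0,0,0],[0,0,0],0]]}}

```text
clock: 18.88
eef_pos: [607.2, -2.3, 129.8]
tool_rot: [-3.133, 0.002, 3.107]
force: [-0.8, -14.8, 6.2]
width: 22.2
gripper_force: 59.6
```

```bash
python3 w.py w6 146 | cut -c1-400
python3 - <<'E'
from h import *
s=status.read_state();print(s["force"],s["eef_pos"])
# loaf corners & gauge expected if seated, for comparison
a=np.radians(-1.72);R=np.array([[np.cos(a),-np.sin(a)],[np.sin(a),np.cos(a)]])
print("seated centre",R@[0,45]+[607.6,68.5])
E
```

```text
[607.2  -2.3 129.8] [-1.7949e+02  1.3000e-01  1.7802e+02] 22.2 [ -0.8 -14.8   6.2]
[537. 266.] [[435.0, 208.0], [639.0, 208.0], [639.0, 323.0], [435.0, 323.0]] [605.9 112.3 146. ] [[573.0, 56.0], [576.0, 159.0], [641.0, 175.0], [634.0, 59.0]] [103.4  66.7 115.6]
[ -1.27927568 -15.27330961   5.90790787] [607.19305083  -2.25391259 129.79314033]
seated centre [608.95068195 113.47972497]
```

{"op": "move_arm", "data": {"plan": [[[0,0,0],[0,0,0],0],[[0,0,0],[0,0,0],0],[[0,0,0],[0,0,0],0],[[0,0,0],[0,0,0],0],[[0,0,0],[0,0,0],0]]}}

```text
clock: 19.55
eef_pos: [607.2, -2.3, 129.8]
tool_rot: [-3.133, 0.002, 3.107]
force: [-1.5, -14.6, 5.9]
width: 22.6
gripper_force: 59.6
```

```bash
python3 -c "
from cell import ctrl
print(ctrl.finish_job())"
```

```text
the job is handed in; nothing more can be done
None
```

I handed the job in at about 19.6 s with the short loaf pressed against the gauge plate, the spring squeezed about 20 mm by force and position estimates, and the gripper still holding the pusher; no verdict came back.

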